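# Vent the crown-treatment doser with its bayonet lid held before the click

## Robot

A 6-joint arm with a two-finger parallel gripper is mounted at the origin on the work surface. World frame = base frame: x ahead of the robot, y to its left, z up, the work surface at z = 0. Lengths are in m, angles in rad, forces in N, time in s.
With the tool pointing down it reaches from about 0.275 to 0.75 m from the base axis. Payload 10.2 kg.
Tool frame: the origin (TCP) lies midway between the tips of the shut fingers; the grasp point (between the pads) lies 19 mm behind it (ctrl.hold_point_z is the z of the grasp point in the tool frame, in m); z points along the fingers, y is the line along which they close (so a half turn about z gives the same grasp; the last joint's range is limited). The gripper opens to 88 mm and grips with 3 to 60 N. Pads are 18 mm wide; open, the fingers measure 123 mm over their backs; the gripper's body (75 mm by 187 mm) begins 45 mm behind the grasp point.
Start: joints at [-1.422, 0.313, 1.498, -0, 1.331, -0.223], TCP at [0.191, -0.489, 0.213] pointing down, gripper open.
Joint ranges: [-2.94, 2.94], [-0.97, 2.17], [0.19, 2.56], [-1.23, 4.37], [0.02, 3.11], [-2.88, 2.88]. Speed limits (rad/s): [2.39, 2.39, 3.01, 3.14, 3.14, 3.14].

## Interface

Orientations are given as a unit quaternion [x, y, z, w].
In Python, from bench import ctrl, imaging gives the robot as it stands. The module is installed in compiled form; this text tells all that it offers.
- The arm moves only by the shell command python3 -m pendant 'ROWS' [OPENING] [FORCE]. ROWS is JSON, a list that holds one entry, the list of rows, each a list of 4 numbers: the shift along the tool's x, y, z in cm, then the turn about the tool's z in rad. A call has 1 to 20 rows; each row shifts and turns the commanded pose from where the row before left it, along the tool's axes as they then stand; what a row does not reach is not made up. A row lasts 1/12 s, in which the tool goes at most 41.7 mm and 7.16 degrees, less where a joint would pass 70% of its speed; a pose out of reach is approached as far as the arm can. A call is refused whole if a number of a shift passes 4.17 or a number of a turn 0.125, either way. A call with a gripper value outside its range is refused whole. OPENING is the gripper's target within -1 to 1 (fully open at 1, half-way at 0, shut at -1), set as the call begins (- or left out, the last holds). The fingers move at their own pace and stop on an object; FORCE is the grip in N (left out, the last holds). Time passes only in rows, so rows that do not move let the fingers close. It gives the time, the measured TCP pose, the force, the opening and the grip force at its end, in the units of the state.
- ctrl.observe(): the state, without advancing time (a new reading comes with each control period).
- imaging.grab_frame(name): name is "side" or "top"; returns a dict with "pixels" (400x640x3 uint8, red, green, blue), "K" (3x3 intrinsics, pixels), "world_to_cam" (4x4, takes a point from world to camera coordinates). Camera axes: x right, y up, looking along -z (the intrinsics and any distortion apply to the point x, -y, -z); pixel columns grow to the right and rows downward; lengths in m; the calibration is good to about 2 mm. A picture is of the moment at which its call begins. There is no depth.
- ctrl.close_job(): hands the job in; it is judged then, once.
The state is a dict: "t": time; "joint_positions": joint angles; "joint_velocities": joint speeds; "tau": joint torques, N m; "ee_pos": TCP position; "eef_rot": TCP orientation; "contact_force": force on the tool from outside, world axes, zero at the start; "moment": the same for the moment, N m; "gripper_width": finger opening in m; "finger_force": force on a finger pad.
Only numpy, scipy, OpenCV 4.12 (cv2) and the standard library are available. Lean on these libraries where they do the work, as an engineer would, in place of code of your own. Each camera call takes 0.05 s, during which the arm holds its last target. There are 200 camera calls.

## Task

Get the banana crown-treatment doser ready to vent: first push the dose slide along its track until it is level with the pointer and leave it there. Then put the lid on the pot with its two lugs down through the two notches, press it fully down, turn it clockwise half-way to the click (about 35 degrees), and finish while still gripping it and holding it there against the return spring; never let it click shut. Leave the tape roll, the bottle and the bananas where they are.

Things in the scene. Friction and masses are not known exactly. Their poses are not given: they have to be found in the camera images.
- doser: Bench doser, fixed: a steel base plate 210 (x) x 270 (y) x 10 mm thick that carries a round white pot (axis at +70 mm in y) and the dose slide (track centre line at -75 mm in y, running along x). Origin: centre of the plate's underside, on the bench; z up.
- pot_mouth (a point): Centre of the pot's open top, level with its flat rim, 85 mm above the bench; axes as the doser's. The pot is 86 mm across outside, the hole in its lip 59 mm across, the lip 9 mm thick. Fully down, the lid's cap rests on this rim.
- pot_notch (a point): Mouth of one of two opposite notches in the pot's lip, at 33 mm on the +x side of the axis (the other on the -x side), about 17 mm wide and reaching out to 74 mm across. The lid's lugs go down through them. Below each notch a rib 18 mm wide stands on the outside of the pot, out to 94 mm across.
- pot_channel (a point): On the pot's axis, 15 mm below the rim: channel in which the lugs turn. Clockwise from above is free; the other way is blocked after about 9 degrees. From about 7 degrees a spring pushes the lid back (0.06, rising to 0.1 N m at 35 degrees) and returns it if let go. Click plungers begin to bite at 46 degrees; it clicks shut at 73 degrees, the end of travel.
- lid_mid (a point): Loose grey plastic lid, about 0.15 kg, 60 mm high; this point is on its axis half-way up, 30 mm above its underside. From below: round plug 54 mm across, 20 mm high, on which it stands on the bench; flat cap 86 mm across, 8 mm thick; upright grip fin. Fully down in the pot this point is 10 mm above the rim, with about 2 mm of play sideways; once turned it can rise 2 mm.
- lid_fin (a point): Middle of the lid's grip fin, 44 mm above the lid's underside. The fin is an upright plate 46 mm long (along the lid's x axis), 14 mm thick (y), 32 mm high above the cap. It points along the doser's x axis when the lugs enter the notches; either way round fits.
- lid_lug (a point): Outer end of one of the two lugs on the lid's plug, at +x, 34 mm from the axis (the other at -x), in line with the fin. Lugs are 8 mm wide and 7 mm high, from 2 to 9 mm above the lid's underside.
- slide_top (a point): Top centre of the black grip of the dose slide, 64.5 mm above the bench: an upright block 20 mm (along the doser's x, the way it slides) x 28 mm (y) x 40 mm high. The metal track below it, 40 mm wide and 150 mm long, has its top 24 mm above the bench. Site axes: its y axis is the doser's x, its x axis the doser's -y. It stays where it is left and takes about 2 to 3 N to slide.
- slide (a joint): Travel of the dose slide in m: 0 at the end nearest to the robot, 0.10 at the far end (towards the doser's +x).
- pointer_tip (a point): Tip of the small steel pointer clip, 12 mm high, fixed on the base plate beside the track, on its -y side; axes as the doser's. It points to the track. The slide is level with it when the grip's centre has the same x in the doser's frame as this tip.
- tape_roll: Loose roll core of cardboard, a ring 96 mm across and 45 mm high, on the bench; may stand on either side of the doser, opposite to the lid. Origin: centre of its underside. To be left alone.
- spray_bottle: Loose white bottle, 62 mm across, 170 mm high, beyond the doser. Origin: centre of its underside. To be left alone.
- banana_hand: Loose hand of five green bananas, about 160 x 160 x 55 mm, beyond the doser. Origin: under its crown. To be left alone.
- lid: The same lid as a body; origin at the centre of its underside, axes as for its mid point.
Things that resemble listed ones, but are neither listed nor needed, are in the scene too. What is shaped like the lid but blue or turquoise is not meant.

How it is judged:
By the outcome, as a careful person would: the job done as asked, in the order asked, and still so for the second after the job is handed in, while the arm keeps its last pose, push and grip.
It also fails if it takes over 64 s, if anything falls off the work surface, if the arm or the gripper's body presses on something with over 40 N, if the wrist force passes 120 N, or if a joint passes its speed limit or range.

## Working session

There is one attempt and no reset: what is moved stays moved. The work goes in short steps, Python scripts to look and compute and a shell command to move; the robot and the scene stay as the last step left them, time stands still between calls to the robot, and variables do not carry over. Pictures are saved under pics/ and viewed, at most 10 in all, crops included, and the job is handed in when it is done.

```bash
mkdir -p pics; python3 - <<'E'
from bench import ctrl, imaging
import cv2,numpy as np
for n in("top","side"):
    f=imaging.grab_frame(n); cv2.imwrite(f"pics/{n}0.png",f["pixels"][:,:,::-1]); np.savez(f"{n}.npz",K=f["K"],T=f["world_to_cam"])
    print(n,f["K"].tolist(),np.round(f["world_to_cam"],4).tolist(),[k for k in f])
s=ctrl.observe(); print(s, ctrl.hold_point_z)
E
```

```text
top [[434.3025877542647, 0.0, 319.1230094478304], [0.0, 434.3025877542647, 196.79630356827997], [0.0, 0.0, 1.0]] [[0.0054, -0.9996, 0.0263, -0.0674], [0.9987, 0.0067, 0.0511, -0.5715], [-0.0513, 0.026, 0.9983, -1.3407], [0.0, 0.0, 0.0, 1.0]] ['pixels', 'K', 'world_to_cam']
side [[411.2314139579025, 0.0, 311.223846113594], [0.0, 411.2314139579025, 202.53009669854168], [0.0, 0.0, 1.0]] [[0.9489, -0.3155, -0.0098, -0.5581], [0.1883, 0.541, 0.8197, -0.1603], [-0.2533, -0.7796, 0.5727, -0.8953], [0.0, 0.0, 0.0, 1.0]] ['pixels', 'K', 'world_to_cam']
{'t': 0.1, 'joint_positions': array([-1.42241214e+00,  3.13381340e-01,  1.49834346e+00, -2.04101529e-05,
        1.33098936e+00, -2.23393251e-01]), 'joint_velocities': array([-2.09104195e-04, -4.28290045e-05, -1.93608039e-03,  1.68632657e-04,
        6.36805889e-05, -9.60433088e-04]), 'tau': array([ 1.90983104e-03, -4.02811968e+01, -2.52647299e+01,  6.95564970e-02,
        3.41768749e-02, -5.82347593e-05]), 'ee_pos': array([ 0.19066786, -0.48889307,  0.21233146]), 'eef_rot': array([ 9.82771782e-01,  1.84822374e-01,  1.11212622e-05, -5.60733762e-04]), 'contact_force': array([-0.84501614, -0.17616995, -0.03989587]), 'moment': array([0.00906265, 0.03185869, 0.02303449]), 'finger_force': 0.0, 'gripper_width': 0.0876422188865135} -0.0187
```

View pics/top0.png

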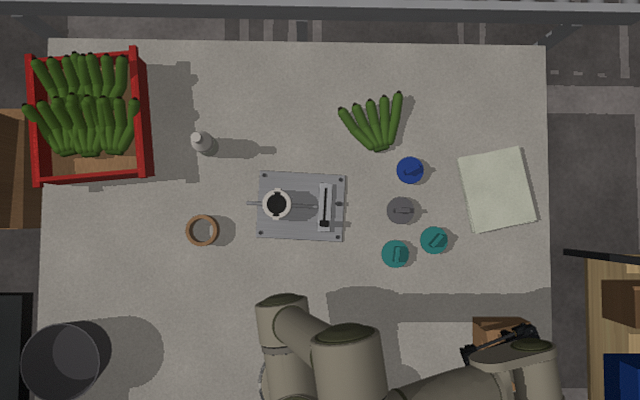

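View pics/side0.png

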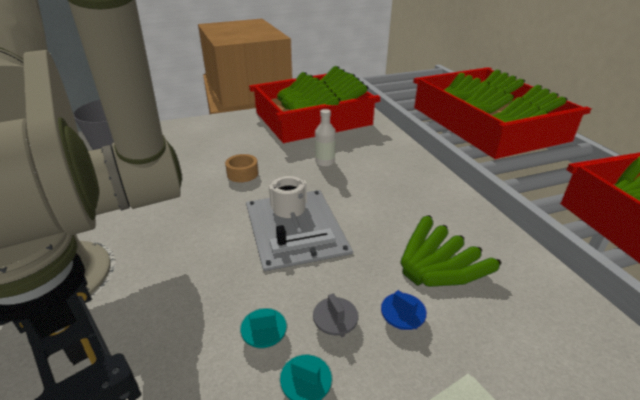

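The top view shows the grey lid at about (401,210), the plate centred at (301,206), the pot at (277,205) and the slide grip at (325,222). The teal and blue lids are decoys. I'll enlarge the area.

```bash
python3 - <<'E'
import cv2,numpy as np
t=cv2.imread("pics/top0.png"); s=cv2.imread("pics/side0.png")
a=cv2.resize(t[160:250,250:350],(666,600),interpolation=cv2.INTER_CUBIC)
cv2.imwrite("pics/topc.png",a)
b=cv2.resize(s[170:340,230:400],(600,600),interpolation=cv2.INTER_CUBIC)
cv2.imwrite("pics/sidec.png",b)
E
```

```text
(no output)
```

View pics/topc.png

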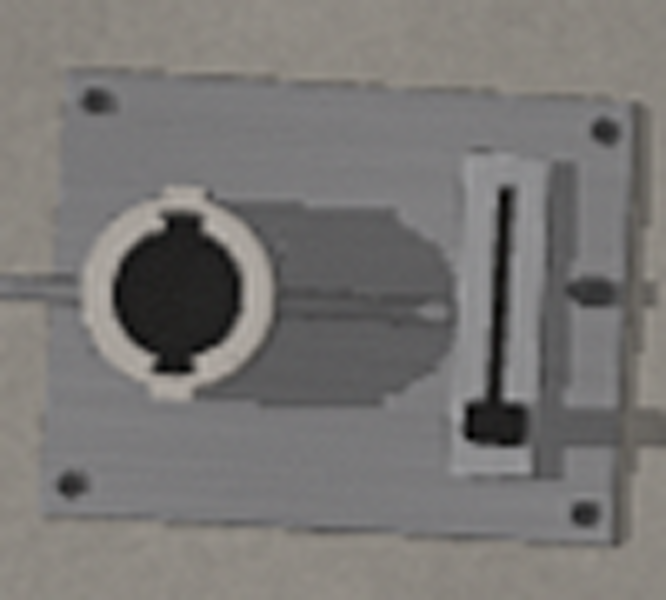

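View pics/sidec.png

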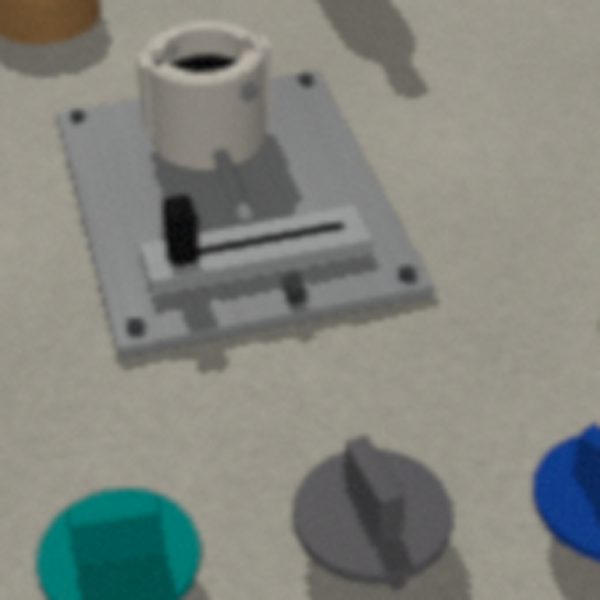

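The crops show the plate corners in the top crop at (68,70), (638,100), (617,545) and (42,515). The pot mouth is at (178,292), the notches at (181,220) and (174,365), the grip top at (497,423) and the pointer tip near (567,291). The slide sits at its near end.

```bash
cat > h.py <<'E'
import numpy as np,cv2
from scipy.optimize import least_squares
C={n:np.load(f"{n}.npz") for n in("top","side")}
def proj(n,P):
    P=np.atleast_2d(P); p=P@C[n]["T"][:3,:3].T+C[n]["T"][:3,3]
    K=C[n]["K"]; return np.c_[K[0,2]+K[0,0]*p[:,0]/-p[:,2],K[1,2]-K[1,1]*p[:,1]/-p[:,2]]
def back(n,uv,z):
    K,T=C[n]["K"],C[n]["T"]; R=T[:3,:3]; c=-R.T@T[:3,3]
    d=R.T@np.array([(uv[0]-K[0,2])/K[0,0],-(uv[1]-K[1,2])/K[1,1],-1]); return c+d*(z-c[2])/d[2]
def tri(a,b):
    return least_squares(lambda P:np.r_[proj("top",P)[0]-a,proj("side",P)[0]-b],[.5,0,.05]).x
tc=lambda x,y:np.array([250+(x+.5)/6.66-.5,160+(y+.5)/6.667-.5])
sc=lambda x,y:np.array([230+(x+.5)/3.529-.5,170+(y+.5)/3.529-.5])
E
python3 - <<'E'
from h import *
np.set_printoptions(precision=4,suppress=True)
cs=[back("top",tc(*c),.01)[:2] for c in[(68,70),(638,100),(617,545),(42,515)]] # far-left(+x+y), far-right, near-right, near-left
print("corners",np.array(cs),"size",[np.linalg.norm(cs[i]-cs[(i+1)%4]) for i in range(4)],"centre",np.mean(cs,0))
sw=[back("top",tc(*c),.012)[:2] for c in[(95,101),(604,130),(585,514),(70,485)]]
ss=[back("side",sc(*c),.012)[:2] for c in[(308,80),(407,274),(135,327),(77,117)]]
print("screws top",np.array(sw),np.mean(sw,0),"\nside",np.array(ss),np.mean(ss,0))
y=sw[0]-sw[1]; y2=sw[3]-sw[2]; x=sw[0]-sw[3];x2=sw[1]-sw[2]
print("yaw",[np.arctan2(-v[0],v[1]) for v in(y,y2)],[np.arctan2(v[1],v[0]) for v in(x,x2)])
print("pot",back("top",tc(178,292),.085),"notches",back("top",tc(181,220),.085),back("top",tc(174,365),.085))
print("grip",back("top",tc(497,423),.0645),"side",back("side",sc(178,202),.0645))
print("pointer",back("top",tc(567,291),.022),back("top",tc(590,291),.022),"side",back("side",sc(293,280),.022))
# lid
for n,(u0,u1,v0,v1) in{"top":(384,418,194,228),"side":(308,362,290,340)}.items():
    im=cv2.imread(f"pics/{n}0.png")[v0:v1,u0:u1]
    cv2.imwrite(f"pics/lid_{n}.png",cv2.resize(im,None,fx=12 if n=="top" else 10,fy=12 if n=="top" else 10,interpolation=cv2.INTER_CUBIC))
a=cv2.imread("pics/lid_top.png");b=cv2.imread("pics/lid_side.png")[:,:390]
b=cv2.copyMakeBorder(b,0,max(0,a.shape[0]-b.shape[0]),0,0,cv2.BORDER_CONSTANT)[:500]
a=cv2.copyMakeBorder(a,0,b.shape[0]-a.shape[0],0,0,cv2.BORDER_CONSTANT)
cv2.imwrite("pics/lids.png",np.hstack([a,b]))
E
```

```text
corners [[ 0.6548  0.1224]
 [ 0.6428 -0.1464]
 [ 0.4334 -0.137 ]
 [ 0.4463  0.1319]] size [np.float64(0.26903949660759785), np.float64(0.20959047048362583), np.float64(0.2692139428969263), np.float64(0.2087349878133524)] centre [ 0.5443 -0.0073]
screws top [[ 0.6401  0.1093]
 [ 0.6283 -0.1302]
 [ 0.4479 -0.1218]
 [ 0.4603  0.1188]] [ 0.5441 -0.006 ] 
side [[ 0.6406  0.1073]
 [ 0.6268 -0.1302]
 [ 0.4473 -0.1212]
 [ 0.4594  0.117 ]] [ 0.5435 -0.0068]
yaw [np.float64(-0.04917264053621589), np.float64(-0.05161861656548949)] [np.float64(-0.05278902359726764), np.float64(-0.04651287555154445)]
pot [0.548  0.0642 0.085 ] notches [0.58   0.0632 0.085 ] [0.5157 0.0656 0.085 ]
grip [ 0.4907 -0.0784  0.0645] side [ 0.4906 -0.0734  0.0645]
pointer [ 0.5519 -0.1124  0.022 ] [ 0.552  -0.1231  0.022 ] side [ 0.5512 -0.1224  0.022 ]
```

View pics/lids.png

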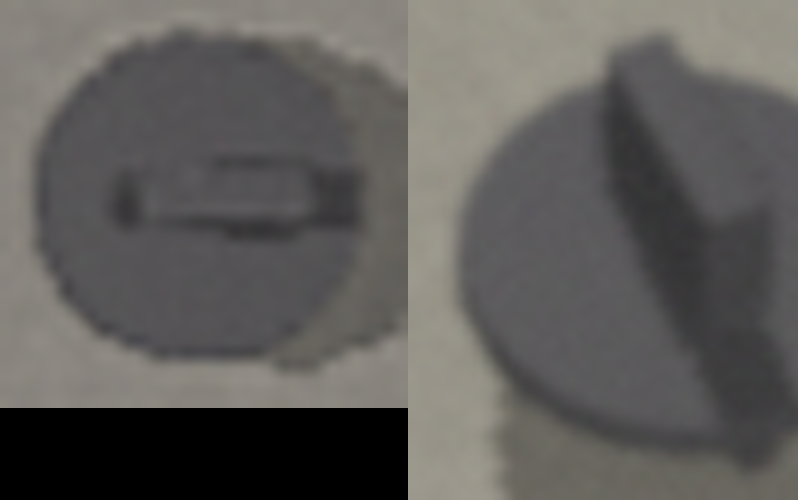

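Left half of the crop is the top view: cap spans (37–360, 33–358), fin top spans x 140–318 at y≈195, so it lies nearly along world y. Right half is the side view: fin-top far end at about (235,45) and near end at about (330,215) (offset removed). I'll work out the lid pose and the first move.

```bash
python3 - <<'E'
from h import *
np.set_printoptions(precision=4,suppress=True)
lt=lambda x,y:np.array([384+(x+.5)/12-.5,194+(y+.5)/12-.5]); ls=lambda x,y:np.array([308+(x+.5)/10-.5,290+(y+.5)/10-.5])
print("cap top",back("top",lt(197,196),.027), "diam",np.linalg.norm(back("top",lt(37,196),.026)-back("top",lt(358,196),.026)))
print("fin top",back("top",lt(229,195),.06),"ends",back("top",lt(140,192),.06),back("top",lt(318,198),.06))
e=[back("side",ls(*p),.06) for p in[(235,50),(330,217)]];print("fin side",e,np.mean(e,0),np.degrees(np.arctan2(*(e[0]-e[1])[[1,0]])),np.linalg.norm(e[0]-e[1]))
from bench import ctrl
from scipy.spatial.transform import Rotation as R
s=ctrl.observe();Rm=R.from_quat(s["eef_rot"]).as_matrix();print(Rm,s["ee_pos"])
E
```

```text
cap top [ 0.5323 -0.3151  0.027 ] diam 0.08360396793961446
fin top [ 0.5319 -0.3162  0.06  ] ends [ 0.5325 -0.2936  0.06  ] [ 0.5313 -0.3388  0.06  ]
fin side [array([ 0.5295, -0.2952,  0.06  ]), array([ 0.5316, -0.3375,  0.06  ])] [ 0.5306 -0.3164  0.06  ] 92.86795863612565 0.042352260588229634
[[ 0.9317  0.3633 -0.0002]
 [ 0.3633 -0.9317  0.0011]
 [ 0.0002 -0.0011 -1.    ]] [ 0.1907 -0.4889  0.2123]
```

Lid ≈ (0.532, −0.316), fin along world y. Doser centre ≈ (0.544, −0.0065), yaw −0.05. Grip at (0.4907, −0.078), pointer at doser x ≈ +0.013, so the slide needs about 63 mm. First I'll turn the tool so it closes along doser x.

```bash
python3 -m pendant '[[[0,0,0,-0.115],[0,0,0,-0.115],[0,0,0,-0.115],[0,0,0,-0.115],[0,0,0,-0.115],[0,0,0,-0.115],[0,0,0,-0.115],[0,0,0,-0.115],[0,0,0,-0.115],[0,0,0,-0.115],[2.66,1.75,0,0],[2.66,1.75,0,0],[2.66,1.75,0,0],[2.66,1.75,0,0],[2.66,1.75,0,0],[2.66,1.75,0,0],[2.66,1.75,0,0],[2.66,1.75,0,0],[2.66,1.75,0,0],[2.66,1.75,0,0]]]' 0.3 20
cat > st.py <<'E'
import sys,numpy as np
from bench import ctrl
from scipy.spatial.transform import Rotation as R
np.set_printoptions(precision=4,suppress=True)
s=ctrl.observe();M=R.from_quat(s["eef_rot"]).as_matrix()
print("t",s["t"],"p",s["ee_pos"],"head",np.degrees(np.arctan2(M[1,0],M[0,0])),"tilt",M[:2,2],"F",s["contact_force"],"M",s["moment"],"w",s["gripper_width"],"ff",s["finger_force"],"j",s["joint_positions"])
if len(sys.argv)>3: print("shift cm",100*M.T@(np.array(sys.argv[1:4],float)-s["ee_pos"]))
E
python3 st.py 0.4907 -0.078 0.034
```

```text
t: 1.77
ee_pos: [0.3791, -0.2305, 0.2127]
eef_rot: [0.724, 0.69, 0.0, -0.0]
contact_force: [0.3, -0.7, 0.7]
gripper_width: 0.0576
finger_force: 0.0
t 1.7667 p [ 0.3791 -0.2305  0.2127] head 87.18339972041564 tilt [-0.0003  0.0003] F [ 0.3468 -0.6881  0.655 ] M [-0.0784 -0.0608 -0.008 ] w 0.05756578150079413 ff 0.0 j [-0.8116  0.1326  1.7251  0.      1.2843 -0.7624]
shift cm [15.777  10.4033 17.8689]
```

```bash
python3 -m pendant '[[[2.63,1.73,0,0],[2.63,1.73,0,0],[2.63,1.73,0,0],[2.63,1.73,0,0],[2.63,1.73,0,0],[2.63,1.73,0,0],[0,0,3,0],[0,0,3,0],[0,0,3,0],[0,0,3,0],[0,0,0,0],[0,0,0,0],[0,0,0,0]]]'
python3 st.py 0.4907 -0.078 0.034; python3 - <<'E'
from bench import imaging
import cv2
f=imaging.grab_frame("side")["pixels"][:,:,::-1]
cv2.imwrite("pics/s1.png",cv2.resize(f[150:300,220:390],(680,600),interpolation=cv2.INTER_CUBIC))
E
```

```text
t: 2.85
ee_pos: [0.4907, -0.0799, 0.0944]
eef_rot: [0.724, 0.69, 0.0, 0.001]
contact_force: [0.4, -0.9, 0.3]
gripper_width: 0.0574
finger_force: 0.0
t 2.85 p [ 0.4907 -0.0799  0.0944] head 87.18771429170316 tilt [ 0.0019 -0.0008] F [ 0.4211 -0.8773  0.3179] M [-0.067  -0.0903 -0.038 ] w 0.05739476666701041 ff 0.0 j [-0.3974  0.3825  1.7361  0.0001  1.0209 -0.3484]
shift cm [ 0.1887 -0.0249  6.0407]
```

View pics/s1.png

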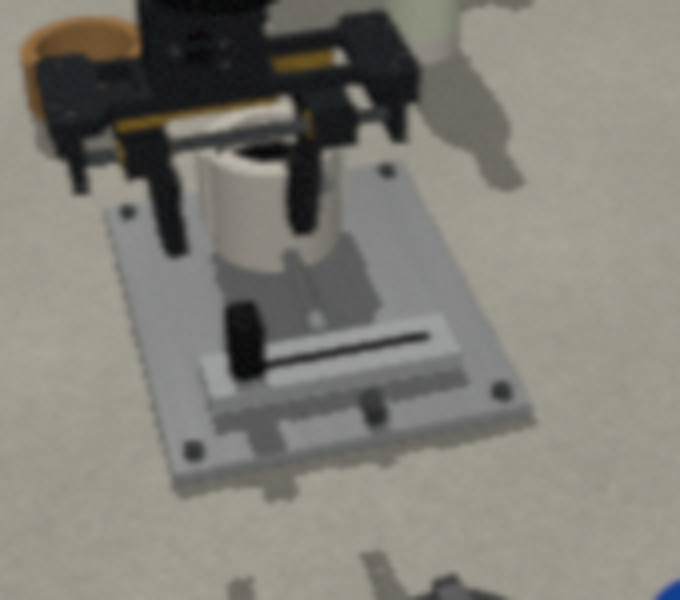

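The fingers hang at about (172,250) and (302,230), straddling the grip at (245,340), with everything clear below. I'll descend and grasp.

```bash
python3 -m pendant '[[[0.09,0,1.5,0],[0.1,0,1.5,0],[0,0,1.5,0],[0,0,1.5,0],[0,0,0,0],[0,0,0,0]]]'
python3 -m pendant '[[[0,0,0,0],[0,0,0,0],[0,0,0,0],[0,0,0,0],[0,0,0,0],[0,0,0,0],[0,0,0,0],[0,0,0,0]]]' -1 25; python3 st.py
```

```text
t: 3.4
ee_pos: [0.4906, -0.0779, 0.034]
eef_rot: [0.724, 0.69, 0.0, 0.001]
contact_force: [-0.4, 0.5, 0.6]
gripper_width: 0.0573
finger_force: 0.0
t: 4.07
ee_pos: [0.4906, -0.0777, 0.0331]
eef_rot: [0.724, 0.69, 0.0, 0.001]
contact_force: [3.4, 0.6, 1.3]
gripper_width: 0.0197
finger_force: 25.0
t 4.0667 p [ 0.4906 -0.0777  0.0331] head 87.18640709638115 tilt [ 0.0015 -0.0003] F [3.3785 0.5601 1.3475] M [ 0.1101 -0.5836 -0.0409] w 0.019737149229505167 ff 24.99693900346756 j [-0.3936  0.4778  1.7867  0.0003  0.8756 -0.3447]
```

Gripped, width 19.7 mm. Now push it 63 mm along the track.

```bash
python3 -m pendant '[[[0,0.5,0,0],[0,0.9,0,0],[0,0.9,0,0],[0,0.9,0,0],[0,0.9,0,0],[0,0.9,0,0],[0,0.8,0,0],[0,0.5,0,0],[0,0,0,0],[0,0,0,0],[0,0,0,0],[0,0,0,0]]]'; python3 st.py
python3 -m pendant '[[[0,0,0,0],[0,0,0,0],[0,0,0,0],[0,0,-3,0],[0,0,-4,0],[0,0,-4,0],[0,0,-4,0],[0,0,-4,0],[-3,0.3,0,0],[-4,0.3,0,0],[-4,0.3,0,0],[-4,0.3,0,0],[0,0,0,0],[0,0,0,0]]]' 0.3; python3 st.py
python3 - <<'E'
from bench import imaging
import cv2,numpy as np
t=imaging.grab_frame("top")["pixels"][:,:,::-1];s=imaging.grab_frame("side")["pixels"][:,:,::-1]
cv2.imwrite("pics/t2.png",t);cv2.imwrite("pics/s2.png",s)
cv2.imwrite("pics/p2.png",np.hstack([cv2.resize(t[175:245,305:350],(386,600),interpolation=cv2.INTER_CUBIC),cv2.resize(s[215:275,260:300],(400,600),interpolation=cv2.INTER_CUBIC)]))
E
```

```text
t: 5.07
ee_pos: [0.5531, -0.0809, 0.0331]
eef_rot: [0.724, 0.69, 0.0, 0.0]
contact_force: [2.1, -0.7, 4.2]
gripper_width: 0.0192
finger_force: 25.0
t 5.0667 p [ 0.5531 -0.0809  0.0331] head 87.18885257762226 tilt [ 0.0008 -0.0004] F [ 2.0954 -0.7407  4.2159] M [-0.1876 -0.3486 -0.0062] w 0.019189359691294542 ff 24.99906152486801 j [-0.3547  0.5872  1.594  -0.0001  0.9595 -0.3056]
t: 6.23
ee_pos: [0.557, -0.2325, 0.2218]
eef_rot: [0.725, 0.689, -0.0, -0.001]
contact_force: [0.0, 1.1, 0.0]
gripper_width: 0.0576
finger_force: 0.0
t 6.2333 p [ 0.557  -0.2325  0.2218] head 87.03257373325242 tilt [-0.0016  0.0012] F [0.043  1.1067 0.044 ] M [-0.0278 -0.0853  0.0289] w 0.05761090276720181 ff 0.0 j [-0.5894  0.485   1.2257  0.0001  1.4329 -0.5377]
```

View pics/p2.png

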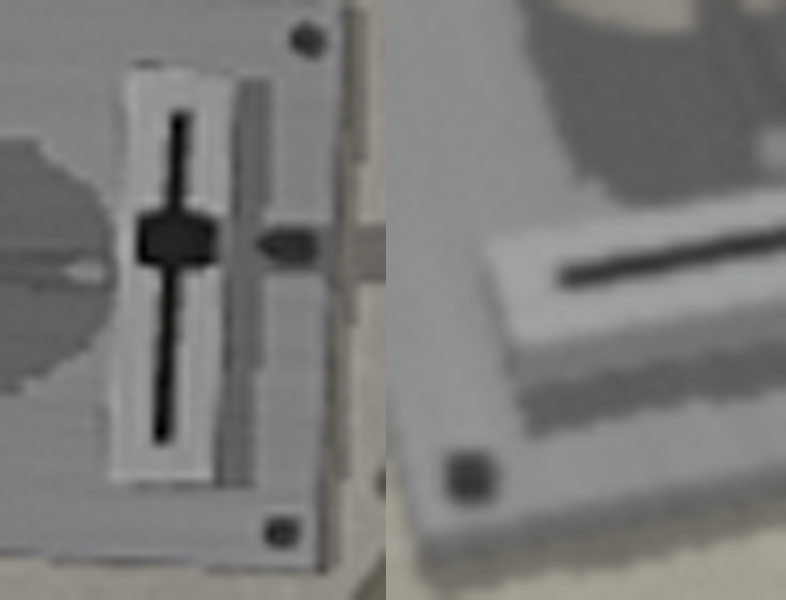

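The top half shows the grip top at (177,240) and the pointer tip at (262,244), which look nearly level. I'll compute the residual with parallax from sub-pixel dark blobs.

```bash
python3 - <<'E'
from h import *
np.set_printoptions(precision=4,suppress=True)
t=cv2.imread("pics/t2.png").astype(float).mean(2);s=cv2.imread("pics/s2.png").astype(float).mean(2)
c,sn=np.cos(.05),-np.sin(.05);cen=np.array([.544,-.0065])
dos=lambda p:np.array([c*(p[0]-cen[0])+sn*(p[1]-cen[1]),-sn*(p[0]-cen[0])+c*(p[1]-cen[1])])
def cen_(im,u0,u1,v0,v1,bg):
    w=np.clip(bg-im[v0:v1+1,u0:u1+1],0,None);V,U=np.mgrid[v0:v1+1,u0:u1+1];return np.array([(w*U).sum(),(w*V).sum()])/w.sum()
print(t[196:212,319:344].astype(int))
g=cen_(t,319,331,198,208,90);p=cen_(t,334,343,200,207,90);print("grip px",g,"pointer px",p)
print("grip dos",[dos(back("top",g,z)) for z in(.055,.0645)],"pointer dos",[dos(back("top",p,z)) for z in(.016,.022)])
for n in("top","side"): print(n,proj(n,[[.5535,-.0815,.0645],[.5535,-.0815,.0245]]))
print(s[222:262:2,290:325:2].astype(int))
E
```

```text
[[134 147 150 149 135  76  17  73 132 150 145 149 135  87  95  96  93 107
  131 127 127 127 128 130 114]
 [140 148 149 152 133  68  19  71 132 151 144 148 131  81  94  94  92 107
  130 125 128 125 126 130 117]
 [144 150 154 158 140  71  22  95 156 155 150 151 132  80  97  96  94 108
  132 130 128 126 126 133 120]
 [148 142 120 104  84  40  23  61 102 114 140 157 131  77  98  97 107 128
  132 132 130 130 131 133 120]
 [154 129  59  39  28  29  29  28  38  51  75 106 112  86  95  91 109 135
  133 132 134 132 131 137 120]
 [155 129  33  27  32  32  34  31  31  24  28  78 111  94  97  97 100 104
   88  89  88  89 101 107 100]
 [164 128  23  32  34  35  35  35  32  31  28  78 112  96  98  94  78  57
   49  47  46  46  64  90  91]
 [166 127  14  33  35  37  36  34  33  30  40  84 111  96  97  85  49  40
   47  45  44  42  55  86  92]
 [166 125  12  31  35  35  35  32  33  28  42  80 104  95  96  93  75  44
   42  47  45  43  53  82  92]
 [159 127  43  17  19  27  31  26  25  19  40  82 100  96  96  97  97  83
   65  55  54  54  71  93  92]
 [153 145 136 125  84  20  32  73  89  94 138 128 
[... 1666 characters left out ...]
124 121 120 119 116 117]
 [159 157 154 153 147 136 131 125 117 118 116 114 115 115 113 115 107  95]
 [135 131 123 120 117 116 115 116 114 112 111  97  94 100  93  93  94  94]
 [115 115 116 112 113 113 100  96  98  92  69  45  56  89  94  93  93 103]
 [110  99  98  96  93  91  91  94  94  93  60  40  43  97 112 124 131 135]
 [ 95  93  91  93  94  92  98 104 114 105  65  43  45  79 133 139 138 137]
 [104 102 103 105 129 131 133 138 140 128  84  48  46  66 126 140 137 137]
 [140 139 138 137 141 141 139 139 140 137 101  74  76  89 109 136 130 122]
 [142 142 141 139 139 140 140 139 139 134 104  99 103 105 105 106 106 104]
 [142 142 141 137 135 136 130 121 117 113 108 106 101 103 100  98 105 105]]
```

```bash
python3 - <<'E'
from h import *
from scipy.optimize import minimize
np.set_printoptions(precision=4,suppress=True)
cen=np.array([.544,-.0065]);a=-.05;Rm=np.array([[np.cos(a),-np.sin(a)],[np.sin(a),np.cos(a)]])
def box(xd,yd,hx,hy,z0,z1):
    q=np.array([[xd+i*hx,yd+j*hy] for i in(-1,1) for j in(-1,1)])@Rm.T+cen
    return np.vstack([np.c_[q,np.full(4,z)] for z in(z0,z1)])
def mask(n,P,u0,v0,w,h,S=16):
    uv=(proj(n,P)-[u0,v0]+.5)*S
    m=np.zeros((h*S,w*S),np.uint8);cv2.fillConvexPoly(m,cv2.convexHull(np.round(uv).astype(np.int32)),255)
    return cv2.resize(m,(w,h),interpolation=cv2.INTER_AREA)/255.
for lab,f,x0 in(("before","0",-.05),("after","2",.012)):
  for n in("top","side"):
    im=cv2.imread(f"pics/{n if f=='0' else n[0]}{f}.png").astype(float).mean(2)
    c=proj(n,box(x0,-.075,.01,.014,.0245,.0645)).mean(0).astype(int);w=h=22 if n=="top" else 30
    u0,v0=c[0]-w//2,c[1]-h//2
    d=cv2.GaussianBlur(np.clip((100-im[v0:v0+h,u0:u0+w])/75,0,1),(0,0),.5)
    best=min(((mask(n,box(x,y,.01,.014,.0245,.0645),u0,v0,w,h),x,y) for x in x0+np.arange(-.006,.0061,.0005) for y in np.arange(-.083,-.068,.001)),key=lambda r:((cv2.GaussianBlur(r[0],(0,0),.5)-d)**2).sum())
    print(lab,n,best[1:],((best[0]-d)**2).sum())
im=cv2.imread("pics/s2.png").astype(float).mean(2)
w=np.clip(85-im[246:258,306:320],0,None);V,U=np.mgrid[246:258,306:320];p=[(w*U).sum()/w.sum(),(w*V).sum()/w.sum()]
print("pointer side",p,[(np.array(back("side",p,z)[:2])-cen)@Rm for z in(.014,.018,.022)])
E
```

```text
before top (np.float64(-0.049999999999999996), np.float64(-0.075)) 14.643318247295523
before side (np.float64(-0.048999999999999995), np.float64(-0.072)) 28.38933589690095
after top (np.float64(0.013000000000000006), np.float64(-0.074)) 21.538324261902908
after side (np.float64(0.011500000000000005), np.float64(-0.072)) 30.08156290757489
pointer side [np.float64(312.7509850275807), np.float64(251.33195429472028)] [array([ 0.0134, -0.1144]), array([ 0.0122, -0.1187]), array([ 0.011, -0.123])]
```

The grip sits at doser x ≈ 0.012–0.013 and the pointer at ≈ 0.0130, so they are level within about 1 mm. The slide is done. Now for the lid.

```bash
python3 -m pendant '[[[0,0,0,-0.052],[-2.1,-0.62,2,0],[-2.1,-0.63,3,0],[-2.1,-0.63,3,0],[-2,-0.63,3,0],[0,0,0,0],[0,0,0,0],[0,0,0,0]]]' 0.3; python3 st.py 0.532 -0.3157 0.031
python3 - <<'E'
from bench import imaging
import cv2
f=imaging.grab_frame("side")["pixels"][:,:,::-1]
cv2.imwrite("pics/s3.png",cv2.resize(f[220:370,230:400],(680,600),interpolation=cv2.INTER_CUBIC))
E
```

```text
t: 7.0
ee_pos: [0.5338, -0.313, 0.1145]
eef_rot: [0.706, 0.709, 0.0, 0.001]
contact_force: [0.4, 0.1, 0.4]
gripper_width: 0.0573
finger_force: 0.0
t 7.0 p [ 0.5338 -0.313   0.1145] head 90.2558990491723 tilt [ 0.0017 -0.0011] F [0.4428 0.1022 0.4314] M [-0.1077 -0.0587 -0.0111] w 0.05733848538645761 ff 0.0 j [-0.7196  0.6011  1.3254  0.0004  1.2131 -0.7242]
shift cm [-0.2559 -0.199   8.3521]
```

View pics/s3.png

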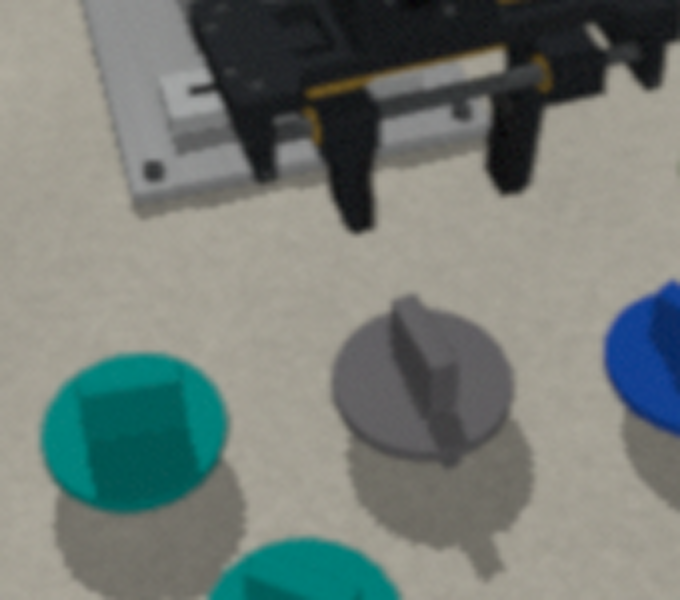

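The grey lid sits at (425,370) below the open fingers at (358,225) and (510,190), and the fin lies between them. I'll descend and grasp.

```bash
python3 -m pendant '[[[-0.13,-0.1,2,0],[-0.13,-0.1,2,0],[0,0,2,0],[0,0,1.5,0],[0,0,0.7,0],[0,0,0,0],[0,0,0,0]]]'; python3 st.py
python3 -m pendant '[[[0,0,0,0],[0,0,0,0],[0,0,0,0],[0,0,0,0],[0,0,0,0],[0,0,0,0],[0,0,0,0],[0,0,0,0],[0,0,0,0],[0,0,0,0]]]' -1 45; python3 st.py
```

```text
t: 7.63
ee_pos: [0.5316, -0.3166, 0.0323]
eef_rot: [0.706, 0.708, 0.0, 0.001]
contact_force: [0.3, -0.1, -0.2]
gripper_width: 0.0569
finger_force: 0.0
t 7.6333 p [ 0.5316 -0.3166  0.0323] head 90.22482557994441 tilt [ 0.0015 -0.0012] F [ 0.3104 -0.0677 -0.2016] M [ 0.0222 -0.0545 -0.0189] w 0.0568983371496064 ff 0.0 j [-0.7263  0.6973  1.3945  0.0001  1.0478 -0.7302]
t: 8.47
ee_pos: [0.5308, -0.3169, 0.0309]
eef_rot: [0.706, 0.708, 0.0, 0.0]
contact_force: [0.3, -1.2, 0.3]
gripper_width: 0.0128
finger_force: 44.8
t 8.4667 p [ 0.5308 -0.3169  0.0309] head 90.17060437916753 tilt [ 0.0002 -0.0002] F [ 0.2947 -1.2273  0.3445] M [-0.1297 -0.0935 -0.0409] w 0.012783566990567645 ff 44.79369521141052 j [-0.7274  0.699   1.3957 -0.      1.0467 -0.7304]
```

```bash
python3 -m pendant '[[[0,0,-2,0],[0,0,-3,0],[0,0,-4,0],[0,0,-4,0],[0,0,-2.5,0],[0,0,0,-0.07],[0,0,0,-0.12],[0,0,0,-0.12],[0,0,0,-0.12],[0,0,0,-0.12],[0,0,0,-0.12],[0,0,0,-0.12],[0,0,0,-0.12],[0,0,0,-0.12],[0,0,0,-0.12],[0,0,0,-0.12],[0,0,0,-0.12],[0,0,0,-0.12],[0,0,0,0]]]'; python3 st.py 0.5475 0.0634 0.181
```

```text
t: 10.05
ee_pos: [0.5306, -0.3166, 0.1855]
eef_rot: [0.027, 1.0, 0.0, -0.0]
contact_force: [-0.4, 0.1, -1.8]
gripper_width: 0.013
finger_force: 44.8
t 10.05 p [ 0.5306 -0.3166  0.1855] head 176.93490956019141 tilt [-0.0007  0.0006] F [-0.3693  0.0535 -1.7981] M [ 0.0818 -0.1134  0.0062] w 0.012951790366894493 ff 44.79180157184601 j [-0.7274  0.54    1.2342  0.      1.3683 -2.2447]
shift cm [ 0.342  38.0391  0.4683]
```

```bash
python3 -m pendant '[[[0.34,1.5,0,0],[0,3,0,0],[0,3.4,0,0],[0,3.4,0,0],[0,3.4,0,0],[0,3.4,0,0],[0,3.4,0,0],[0,3.4,0,0],[0,3.4,0,0],[0,3.4,0,0],[0,3,0,0],[0,2,0,0],[0,0.75,0,0],[0,0,0,0],[0,0,0,0],[0,0,0,0],[0,0,0,0]]]'; python3 st.py 0.5475 0.0634 0.181
python3 - <<'E'
from bench import imaging
import cv2,numpy as np
s=imaging.grab_frame("side")["pixels"][:,:,::-1];t=imaging.grab_frame("top")["pixels"][:,:,::-1]
cv2.imwrite("pics/s4.png",s);cv2.imwrite("pics/t4.png",t)
cv2.imwrite("pics/p4.png",np.hstack([cv2.resize(s[140:240,240:340],(600,600),interpolation=cv2.INTER_CUBIC),cv2.resize(t[170:245,255:280],(200,600),interpolation=cv2.INTER_CUBIC)]))
E
```

```text
t: 11.47
ee_pos: [0.5491, 0.056, 0.1858]
eef_rot: [0.03, 1.0, -0.0, -0.0]
contact_force: [-0.2, -0.2, -1.5]
gripper_width: 0.0127
finger_force: 44.8
t 11.4667 p [0.5491 0.056  0.1858] head 176.5544334322217 tilt [-0.0001 -0.0002] F [-0.1534 -0.1789 -1.5132] M [ 0.0365 -0.1641 -0.0201] w 0.012676140584835568 ff 44.79327142238617 j [-0.1106  0.3933  1.4569 -0.0002  1.2914 -1.6212]
shift cm [0.1991 0.7289 0.4781]
```

View pics/p4.png

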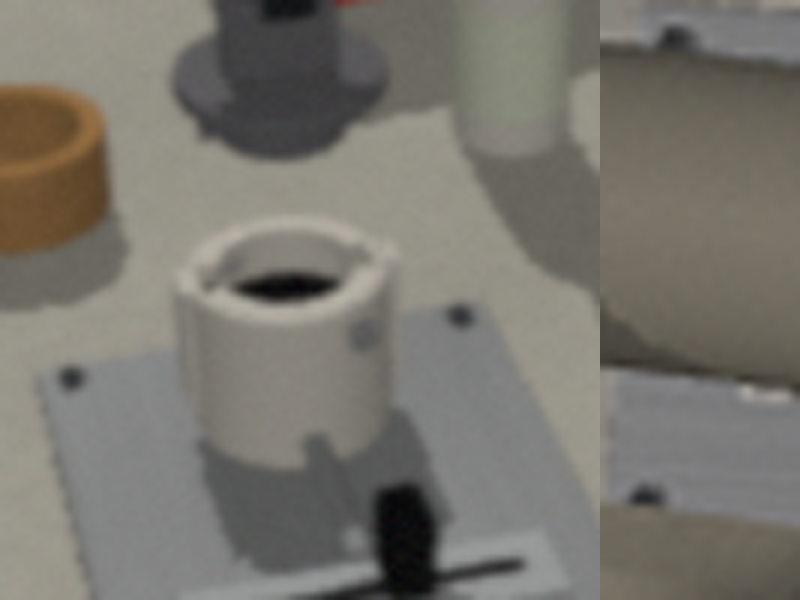

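The side crop shows the lid's cap spanning x≈173–388 at y≈80, and below it the pot spanning x≈175–398 with its rim at y≈270. The notches face left and right. I'll compare both with their projections to get the along-fin offset.

```bash
python3 - <<'E'
from h import *
np.set_printoptions(precision=3,suppress=True)
im=cv2.imread("pics/s4.png").astype(int)
for r in(151,152,153,154,155): print(r,im[r,266:274].mean(1).astype(int),im[r,299:309].mean(1).astype(int))
for r in(188,192,200,206): print(r,im[r,266:276].mean(1).astype(int),im[r,300:310].mean(1).astype(int))
th=np.linspace(0,2*np.pi,400)
def cyl(x,y,r,z0,z1): return np.vstack([np.c_[x+r*np.cos(th),y+r*np.sin(th),np.full(400,z)] for z in(z0,z1)])
tc_=[.5491,.056,.1858];zu=tc_[2]-.031
def edges(P,rows):
    h=cv2.convexHull(proj("side",P).astype(np.float32))[:,0];o=[]
    for r in rows:
        xs=[]
        for a,b in zip(h,np.roll(h,-1,0)):
            if (a[1]-r)*(b[1]-r)<0: xs.append(a[0]+(r-a[1])/(b[1]-a[1])*(b[0]-a[0]))
        o.append((r,min(xs),max(xs)))
    return np.array(o)
print("lid pred",edges(cyl(tc_[0],tc_[1],.043,zu+.02,zu+.028),(151,152,153,154,155)))
a=-.05;Rm=np.array([[np.cos(a),-np.sin(a)],[np.sin(a),np.cos(a)]])
rib=np.vstack([np.c_[np.array([[i*.047,j*.009] for i in(-1,1) for j in(-1,1)])@Rm.T+[.5475,.0634],np.full(4,z)] for z in(.01,.085)])
print("pot pred",edges(np.vstack([cyl(.5475,.0634,.043,.01,.085),rib]),(188,192,200,206)))
print("px per mm x",proj("side",[[.5575,.06,.1]])-proj("side",[[.5475,.06,.1]]),proj("side",[[.5475,.07,.1]])-proj("side",[[.5475,.06,.1]]))
E
```

```text
151 [142 139 125 102  93  92  90  91] [ 88  88  89  88  87  90  99 104 102 105]
152 [141 134 118  98  92  89  90  90] [ 87  90  87  86  83  86  98 103 102 104]
153 [143 133 115  95  92  90  91  89] [ 82  83  83  79  78  81  99 102 104 102]
154 [143 134 115  92  88  89  91  91] [ 69  70  68  67  70  83  99 103 103 104]
155 [142 139 118  89  80  87  92  93] [ 61  60  61  61  71  90  99 103 104 103]
188 [150 148 141 142 157 161 159 147 127 136] [166 156 141 120 116 124 135 141 145 144]
192 [147 145 138 125 120 123 117 115 118 125] [114 110 107 105 108 119 128 131 129 127]
200 [133 134 133 125 118 122 123 116 114 115] [115 112 107 105 103 113 125 126 127 127]
206 [134 133 133 132 128 124 123 118 115 117] [114 113 110 105 106 116 126 129 128 129]
lid pred [[151.    269.126 305.514]
 [152.    269.149 305.534]
 [153.    269.226 305.554]
 [154.    269.302 305.484]
 [155.    269.394 305.171]]
pot pred [[188.    268.772 306.663]
 [192.    269.101 306.74 ]
 [200.    269.757 306.894]
 [206.    270.249 307.009]]
px per mm x [[ 3.861 -0.698]] [[-1.08  -1.984]]
```

Lid and pot show the same bias in the side view, so the lid is centred to within about 1 mm. Target TCP is (0.549, 0.0638). I'll go to just above the rim.

```bash
python3 -m pendant '[[[0.05,0.39,0,-0.01],[0,0.39,1,0],[0,0,2,0],[0,0,2,0],[0,0,1.2,0],[0,0,0.4,0],[0,0,0,0],[0,0,0,0],[0,0,0,0]]]'; python3 st.py 0.549 0.0638 0.116
python3 -m pendant '[[[0,0,0.2,0],[0,0,0.2,0],[0,0,0.2,0],[0,0,0.2,0],[0,0,0,0],[0,0,0,0]]]'; python3 st.py 0.549 0.0638 0.096
```

```text
t: 12.32
ee_pos: [0.5494, 0.0651, 0.1207]
eef_rot: [0.024, 1.0, -0.0, 0.001]
contact_force: [0.3, -0.7, -2.1]
gripper_width: 0.0126
finger_force: 44.8
t 12.3167 p [0.5494 0.0651 0.1207] head 177.26820234746864 tilt [ 0.0017 -0.0002] F [ 0.3258 -0.6918 -2.0579] M [ 0.0802 -0.1473  0.0111] w 0.012599174851623488 ff 44.79339122772217 j [-0.0938  0.4598  1.538  -0.      1.142  -1.6169]
shift cm [ 0.0342 -0.1367  0.4692]
t: 12.82
ee_pos: [0.5489, 0.0651, 0.1117]
eef_rot: [0.024, 1.0, -0.0, -0.0]
contact_force: [-0.7, 0.9, -1.5]
gripper_width: 0.0123
finger_force: 44.8
t 12.8167 p [0.5489 0.0651 0.1117] head 177.2624976546735 tilt [-0.0002 -0.    ] F [-0.6886  0.874  -1.5351] M [ 0.0526 -0.1359 -0.0163] w 0.012347013386744283 ff 44.793378710746765 j [-0.0939  0.4702  1.5478 -0.      1.1238 -1.6169]
shift cm [-0.0202 -0.1294  1.5728]
```

The plug is already 4 mm in with no contact. Continue down, with y −1 mm.

```bash
python3 -m pendant '[[[0,-0.1,0.2,0],[0,0,0.25,0],[0,0,0.25,0],[0,0,0.25,0],[0,0,0,0],[0,0,0,0]]]'; python3 st.py
python3 -m pendant '[[[0,0,0.2,0],[0,0,0.2,0],[0,0,0,0],[0,0,0,0]]]'; python3 st.py 0.549 0.0638 0.096
```

```text
t: 13.32
ee_pos: [0.5488, 0.0641, 0.1022]
eef_rot: [0.024, 1.0, 0.0, -0.0]
contact_force: [0.5, -0.1, -1.4]
gripper_width: 0.0124
finger_force: 44.8
t 13.3167 p [0.5488 0.0641 0.1022] head 177.2619051971775 tilt [-0.0003  0.    ] F [ 0.494  -0.1123 -1.4434] M [ 0.0614 -0.1114  0.0147] w 0.012368365056398446 ff 44.793296456336975 j [-0.0958  0.4814  1.5582  0.      1.1024 -1.6188]
t: 13.65
ee_pos: [0.5488, 0.0641, 0.0982]
eef_rot: [0.024, 1.0, 0.0, -0.0]
contact_force: [-0.7, -0.1, -1.6]
gripper_width: 0.0125
finger_force: 44.8
t 13.65 p [0.5488 0.0641 0.0982] head 177.26336204729924 tilt [-0.0002  0.    ] F [-0.6843 -0.09   -1.5711] M [ 0.0778 -0.094   0.0505] w 0.012531252961951332 ff 44.793410897254944 j [-0.0958  0.4863  1.5621  0.      1.0934 -1.6188]
shift cm [-0.0231 -0.031   0.22  ]
```

Clean entry. Press down until the force shows the cap resting on the rim.

```bash
python3 -m pendant '[[[0,0,0.15,0],[0,0,0.1,0],[0,0,0.05,0],[0,0,0,0],[0,0,0,0]]]'; python3 st.py; python3 -m pendant '[[[0,0,0.05,0],[0,0,0.05,0],[0,0,0,0],[0,0,0,0]]]'; python3 st.py
```

```text
t: 14.07
ee_pos: [0.5491, 0.0643, 0.0957]
eef_rot: [0.024, 1.0, 0.0, 0.0]
contact_force: [-0.2, 1.4, 3.0]
gripper_width: 0.0127
finger_force: 44.8
t 14.0667 p [0.5491 0.0643 0.0957] head 177.26595447543423 tilt [0.0007 0.0001] F [-0.1545  1.3738  2.9987] M [ 0.2745 -0.1584  0.0158] w 0.012745755113151102 ff 44.7936487197876 j [-0.0956  0.4895  1.5645  0.0002  1.0869 -1.6188]
t: 14.4
ee_pos: [0.5492, 0.0644, 0.0954]
eef_rot: [0.024, 1.0, 0.0, 0.001]
contact_force: [-2.5, 3.7, 9.7]
gripper_width: 0.013
finger_force: 44.8
t 14.4 p [0.5492 0.0644 0.0954] head 177.26950275815244 tilt [0.0013 0.0003] F [-2.4805  3.6816  9.7132] M [0.5162 0.3063 0.0336] w 0.012988163304779353 ff 44.80360507965088 j [-0.0954  0.4897  1.5649  0.0005  1.0857 -1.6188]
```

Fully down (z 0.0954, 10 N). Now turn clockwise, checking part-way.

```bash
python3 -m pendant '[[[0,0,0,0.05],[0,0,0,0.06],[0,0,0,0.06],[0,0,0,0.06],[0,0,0,0.06],[0,0,0,0.05],[0,0,0,0],[0,0,0,0],[0,0,0,0]]]' -1 55; python3 st.py
```

```text
t: 15.15
ee_pos: [0.5496, 0.0641, 0.0954]
eef_rot: [0.192, 0.981, 0.0, 0.001]
contact_force: [0.1, 2.5, 8.1]
gripper_width: 0.0125
finger_force: 54.9
t 15.15 p [0.5496 0.0641 0.0954] head 157.80568645432578 tilt [ 0.0024 -0.0003] F [0.126  2.4514 8.1106] M [ 0.265  -0.0725  0.1665] w 0.012471131848128517 ff 54.859821796417236 j [-0.0956  0.49    1.5645 -0.      1.0846 -1.279 ]
```

```bash
python3 -m pendant '[[[0,0,0,0.06],[0,0,0,0.06],[0,0,0,0.06],[0,0,0,0.05],[0,0,0,0.044],[0,0,0,0],[0,0,0,0],[0,0,0,0],[0,0,0,0]]]'; python3 st.py
python3 - <<'E'
from bench import imaging
import cv2,numpy as np
s=imaging.grab_frame("side")["pixels"][:,:,::-1];t=imaging.grab_frame("top")["pixels"][:,:,::-1]
cv2.imwrite("pics/p5.png",np.hstack([cv2.resize(s[110:260,230:350],(480,600),interpolation=cv2.INTER_CUBIC),cv2.resize(t[170:250,305:347],(315,600),interpolation=cv2.INTER_CUBIC)]))
E
```

```text
t: 15.9
ee_pos: [0.5499, 0.0641, 0.0954]
eef_rot: [0.325, 0.946, 0.0, 0.002]
contact_force: [1.4, 2.4, 7.5]
gripper_width: 0.0122
finger_force: 54.9
t 15.9 p [0.5499 0.0641 0.0954] head 142.10079832982876 tilt [ 0.0032 -0.0002] F [1.3707 2.4324 7.5099] M [ 0.2565 -0.3117  0.1728] w 0.012184956445157201 ff 54.88467872142792 j [-0.0957  0.4901  1.5642  0.0001  1.0841 -1.005 ]
```

View pics/p5.png

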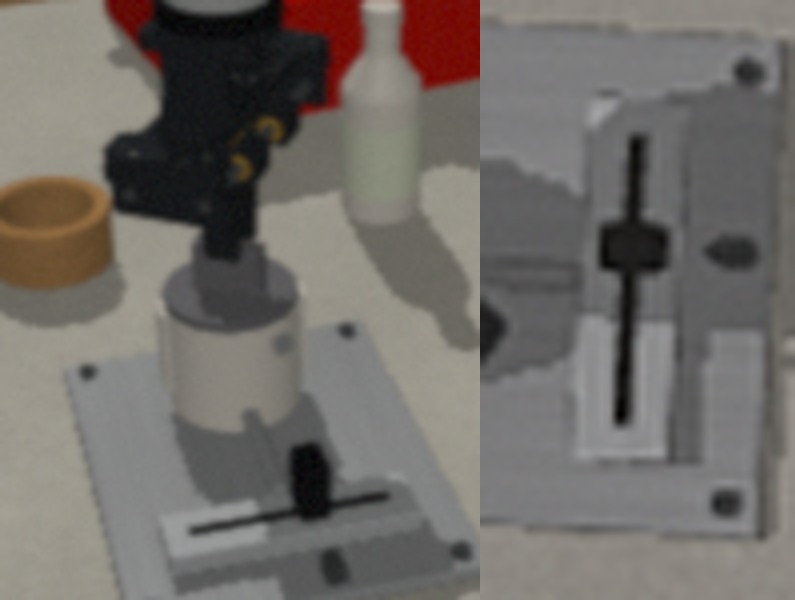

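The lid is flush on the pot rim at (230,290), held by the fin and turned. The slide grip at (633,247) is still level with the pointer at (732,250), and the tape roll and bottle have not moved. The state is steady, so I'm handing in while holding it.

```bash
python3 -c "
from bench import ctrl
print(ctrl.close_job())"
```

```text
the job is handed in; nothing more can be done
None
```

The job is handed in, at about 16 s on the robot clock: the slide is level with the pointer to within about 1 mm by my camera estimate, and the lid is fully down, turned about 35° clockwise and still gripped against the spring, not clicked shut.

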